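# Air the small gas oven, shut it and hold its lighting dial

## Robot

A 7-joint arm with a two-finger parallel gripper is mounted at the origin on a cart in front of the work surface, level with it; the furniture and walls round the work are solid. World frame = base frame: x ahead of the robot, y to its left, z up, the work surface at z = 0. Lengths are in mm, angles in rad, forces in N, time in s.
With the tool pointing down it reaches from about 425 to 925 mm from the base axis. Payload 6.8 kg.
Tool frame: the origin (TCP) lies between the finger pads; the fingertips stand ahead of it and the grasp point (between the pads) lies 6 mm ahead of it (arm.tcp_to_tips is the z of the fingertips in the tool frame, in mm); z points along the fingers, y is the line along which they close (so a half turn about z gives the same grasp; the last joint's range is limited). The gripper opens to 88 mm and grips with 3 to 60 N. Pads are 20 mm wide; open, the fingers measure 115 mm over their backs; the gripper's body (75 mm by 178 mm) begins 61 mm behind the grasp point.
Start: joints at [-1.246, 0.477, 0.022, 1.555, -0.011, 1.109, -0.083], TCP at [283.103, 612.78, 247.664] pointing down, gripper open.
Joint ranges: [-2.96, 2.96], [-0.34, 2.1], [-1.41, 1.46], [0.24, 2.44], [-1.37, 4.51], [0.17, 1.92], [-2.96, 2.96]. Speed limits (rad/s): [2.39, 2.39, 3.14, 3.14, 3.14, 3.14, 3.14].

## Interface

Orientations are given as a 3x3 rotation matrix whose columns are the frame's x, y, z axes.
In Python, from cell import arm, eyes gives the robot as it stands.
- The arm moves only by the tool jog_arm, never from a script. Its argument "motion" is a list of rows, each a list of 2 entries, a list of its own where there are three numbers: the shift along the world's x, y, z in mm, then the turn about the world's z in rad. In form: [[[tx, ty, tz], spin], ...]. A call has 1 to 5 rows; each row is the pose to reach, as a shift and turn from the pose commanded when the call began; what a row does not reach only later rows make up. A row lasts 1/10 s, in which the tool goes at most 50 mm and 8.59 degrees, less where a joint would pass 70% of its speed; a pose out of reach is approached as far as the arm can. A call with a gripper value outside its range is refused whole. "jaw" is the opening, from -1 (shut) to 1 (fully open), set as the call begins (left out, the last holds). The fingers move at their own pace and stop on an object; "grip_force" is the grip in N (left out, the last holds). Time passes only in rows, so rows that repeat a pose let the fingers close. It gives the time, the measured TCP pose, the force, the opening and the grip force at its end, in the units of the state.
- arm.observe(): the state, without advancing time (a new reading comes with each control period).
- eyes.grab_frame(name): name is "scene" or "top" or "wrist"; returns a dict with "frame" (420x560x3 uint8, red, green, blue), "z_map" (420x560 float32, mm along the optical axis (not along the pixel's ray), 0 where there is no reading), "fx", "fy", "cx", "cy" (pixels), "T" (4x4, takes a point from camera to world coordinates); the wrist camera has in their place "tool_from_camera" (4x4, takes a point from camera to tool coordinates, whose origin is the TCP and whose axes are the flange's). Camera axes: x right, y up, looking along -z (the intrinsics and any distortion apply to the point x, -y, -z); pixel columns grow to the right and rows downward; lengths in mm; the calibration is good to about 2 mm. A picture is of the moment at which its call begins: read the wrist's pose just before it.
- arm.close_job(): hands the job in; it is judged then, once.
The state is a dict: "time": time; "joints": joint angles; "dq": joint speeds; "effort": joint torques, N m; "position": TCP position; "ee_rot": TCP orientation; "force": force on the tool from outside, world axes, zero at the start; "wrist_torque": the same for the moment, N m; "gripper_width": finger opening in mm; "finger_force": force on a finger pad.
Only numpy, scipy, OpenCV 4.12 (cv2) and the standard library are available. Lean on these libraries where they do the work, as an engineer would, in place of code of your own. Each camera call takes 0.05 s, during which the arm holds its last target. There are 200 camera calls.

## Task

The small white gas oven on the worktop is to be lit: first air it by pulling its bottom-hinged door down as far as it goes, then push the door back up until it is fully shut. Only with the door shut, turn the spring-return dial on the oven's top clockwise past its first two clicks to the third click (the longest mark) and no further, and finish while still holding it there with the fingers against its spring, without letting go. Leave the mug, the tin and the matchbox where they are.

Things in the scene. Friction and masses are not known exactly. Their poses are not given: they have to be found in the camera images.
- oven: small white worktop gas oven, fixed, a box 220 (x) by 320 (y) by 190 (z) mm on rubber feet. Origin: centre of its underside, on the worktop; x points from front to back (front face at x = -110 mm), y to the left seen from the front, z up. Flat top at z = 190 mm; the dial stands on it near the right front corner, the matchbox lies on it at the rear left.
- oven_door (a joint): door angle, rad: 0 = shut, grows as the upper edge comes down towards the robot, 0.85 = down on its stop (half way to level). May start ajar up to 0.2. Hinge line along the oven's y through x = -110, z = 30 mm of the oven's frame. Door 304 mm wide, 14 thick, reaching 147 mm above the hinge, 0.15 kg; a stiff hinge (0.15 N m friction) keeps it where it is left.
- door_handle (a point): middle of the handle, a round steel bar 12 mm thick, 210 mm long along the oven's y. Door shut: at x = -166, y = 0, z = 176 mm in the oven's frame (146 above, 56 in front of the hinge line); it swings with the door, to 84 mm above the worktop at the stop. 36 mm free between bar and door; posts join it 95 mm either side of the middle. Can be pinched from above.
- dial (a joint): angle of the spring-return dial, rad, growing clockwise seen from above: 0 = home (round dot); clicks (detents) at 0.4, 0.8 and 1.2 (short, middle, longest raised mark); end stop at 1.6. Its spring (0.06 N m at home, 0.18 at the third click) turns it home when let go; the clicks resist with some 0.06 N m more and do not hold it.
- dial_grip: the black dial: an upright grip bar 52 mm long (own x), 12 thick (own y), from 12 to 40 mm above the origin, on a round skirt of 56 mm diameter. Origin: on its vertical axis, under the skirt, 198 mm above the worktop, x = -65, y = -95 mm in the oven's frame. At home its x is turned +0.6 rad (anticlockwise from above) from the oven's x; the pointer end (white line) is -x.
- mug: small white mug with handle, 60 x 87 x 50 mm, standing loose left of the oven. Origin: centre of its underside. A bystander.
- tin: food tin, 57 mm in diameter, 72 mm high, standing loose left of the oven. Origin: centre of its underside. A bystander.
- matchbox: matchbox 36 x 54 x 15 mm lying loose on the oven's top, rear left. Origin: centre of its underside. A bystander.

How it is judged:
By the outcome, as a careful person would: the job done as asked, in the order asked, and still so for the second after the job is handed in, while the arm keeps its last pose, push and grip.
It also fails if it takes over 45 s, if anything falls off the work surface, if the arm or the gripper's body presses on something with over 40 N, if the wrist force passes 120 N, or if a joint passes its speed limit or range.

## Working session

There is one attempt and no reset: what is moved stays moved. The work goes in short steps, Python scripts to look and compute and a tool call to move; the robot and the scene stay as the last step left them, time stands still between calls to the robot, and variables do not carry over. Pictures are saved under pics/ and viewed, at most 10 in all, crops included, and the job is handed in when it is done.

Besides the shell and the picture viewer there is one more tool, called as name([rows], argument=value, ...), one row to a line, values as JSON. jog_arm: Moves the arm, as the interface text tells. Its arguments: {"type":"object","properties":{"motion":{"type":"array","items":{"type":"array"}},"jaw":{"type":"number"},"grip_force":{"type":"number"}},"required":["motion"]}

```bash
mkdir -p pics; cat > h.py <<'E'
from cell import arm, eyes
import numpy as np, cv2
def pts(f,T=None):
    T=f["T"] if T is None else T
    z=f["z_map"]; v,u=np.mgrid[:z.shape[0],:z.shape[1]]
    P=np.stack([(u-f["cx"])/f["fx"]*z,-(v-f["cy"])/f["fy"]*z,-z],-1)
    return P@T[:3,:3].T+T[:3,3]
E
python3 - <<'E'
from h import *
s=arm.observe(); print({k:np.round(v,3).tolist() for k,v in s.items()}, arm.tcp_to_tips)
for n in("scene","top"):
    f=eyes.grab_frame(n); cv2.imwrite(f"pics/{n}0.png",f["frame"][...,::-1]); np.savez(f"{n}0.npz",**f); print(n,{k:v for k,v in f.items() if k not in("frame","z_map")})
a=np.load("scene0.npz")["frame"];b=np.load("top0.npz")["frame"]
cv2.imwrite("pics/both.png",cv2.resize(np.vstack([a,b])[...,::-1],None,fx=.71,fy=.71))
E
```

```text
{'time': 0.0, 'joints': [-1.246, 0.478, 0.022, 1.556, -0.012, 1.109, -0.083], 'dq': [0.001, 0.0, -0.001, 0.001, 0.001, -0.001, 0.0], 'effort': [-0.002, -58.285, 1.533, -27.262, -0.054, 0.017, 0.0], 'position': [282.919, 612.23, 246.651], 'ee_rot': [[-0.908, 0.419, -0.001], [0.419, 0.908, -0.002], [-0.0, -0.002, -1.0]], 'force': [0.721, 0.441, -0.181], 'wrist_torque': [0.035, 0.044, 0.034], 'finger_force': 0.0, 'gripper_width': 87.873} 25.0
scene {'fx': 403.46393971593983, 'fy': 403.46393971593983, 'cx': 290.50160381657975, 'cy': 202.37671028540404, 'T': array([[ 7.76584017e-01,  4.66898872e-01, -4.22992562e-01,
         2.81619186e+02],
       [-6.29750519e-01,  5.94685379e-01, -4.99763528e-01,
        -2.92443783e+02],
       [ 1.82084641e-02,  6.54488154e-01,  7.55852967e-01,
         7.87773103e+02],
       [ 0.00000000e+00,  0.00000000e+00,  0.00000000e+00,
         1.00000000e+00]])}
top {'fx': 539.7780714097505, 'fy': 539.7780714097505, 'cx': 280.2634766235093, 'cy': 215.60646992066413, 'T': array([[ 3.60810541e-01,  8.28951771e-01, -4.27381229e-01,
         1.55277778e+02],
       [-9.32614429e-01,  3.24023838e-01, -1.58867488e-01,
        -6.44630268e+01],
       [ 6.78822062e-03,  4.55902966e-01,  8.90003599e-01,
         1.18607269e+03],
       [ 0.00000000e+00,  0.00000000e+00,  0.00000000e+00,
         1.00000000e+00]])}
```

View pics/top0.png

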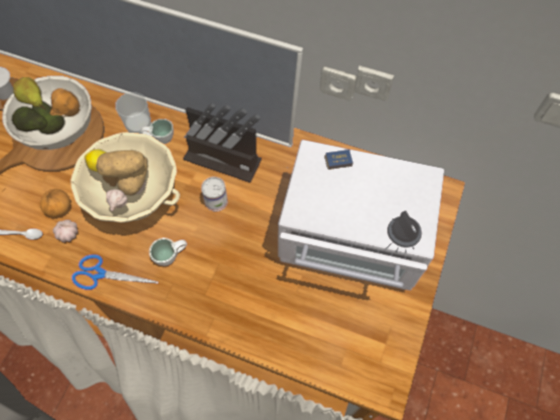

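View pics/scene0.png

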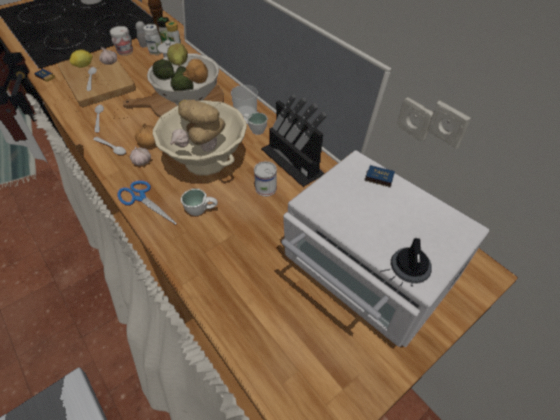

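The top view shows the oven top with front edge about (281,235)–(437,255), the dial at (404,230), the matchbox at (339,158), and the handle from (287,267) to (398,283), door nearly shut. The scene view agrees, with the dial at (412,260).

```bash
python3 - <<'E'
from h import *
for n in("top","scene"):
    f=dict(np.load(n+"0.npz")); P=pts(f); g=f["frame"].astype(int); ok=(f["z_map"]>0)
    x0,x1,y0,y1=((270,450,135,300) if n=="top" else (270,490,145,340))
    roi=np.zeros(ok.shape,bool); roi[y0:y1,x0:x1]=1
    m=roi&ok&(abs(P[...,2]-190)<6)&(g.min(-1)>120)
    m=cv2.morphologyEx(m.astype(np.uint8),cv2.MORPH_OPEN,np.ones((5,5)))>0
    m=cv2.morphologyEx(m.astype(np.uint8),cv2.MORPH_CLOSE,np.ones((25,25)))>0
    q=P[m&ok]; q=q[abs(q[:,2]-190)<8]
    r=cv2.minAreaRect(q[:,:2].astype(np.float32)); print(n,"top z",np.median(q[:,2]),r,cv2.boxPoints(r).round().tolist())
    d=roi&ok&(P[...,2]>222)&(P[...,2]<245)&(g.max(-1)<110); q=P[d]
    print("dial bar",len(q),q.mean(0),np.percentile(q[:,2],[50,98]),cv2.minAreaRect(q[:,:2].astype(np.float32)))
    sk=roi&ok&(P[...,2]>202)&(P[...,2]<216)&(g.max(-1)<110); q=P[sk]; print("skirt",len(q),q.mean(0),cv2.minEnclosingCircle(q[:,:2].astype(np.float32)))
    # below-top stuff in front: list along columns
    for u in ((300,320,340,360,380,395) if n=="top" else (300,320,340,360,380)):
        c=[(v,*P[v,u].round().astype(int).tolist(),int(g[v,u].mean())) for v in range(y0+80,y1) if ok[v,u] and 70<P[v,u,2]<196]
        print(u,c[-18:] if u in(340,) else c[-6:])
E
```

```text
top top z 191.05096549206138 ((742.2218017578125, -33.136993408203125), (222.78623962402344, 319.8466491699219), 7.488968372344971) [[611.0, 111.0], [653.0, -206.0], [874.0, -177.0], [832.0, 140.0]]
dial bar 184 [ 686.91648271 -135.52358723  235.32270783] [237.54460205 242.9739271 ] ((689.3490600585938, -136.80374145507812), (49.19318389892578, 13.448917388916016), 41.034236907958984)
skirt 361 [ 694.32967124 -111.6227914   209.70106842] ((731.0042114257812, -42.87493896484375), 132.68722534179688)
300 [(259, 562, 43, 179, 156), (260, 559, 42, 181, 180), (261, 556, 41, 184, 193), (262, 556, 41, 179, 186), (263, 553, 40, 180, 164), (264, 554, 40, 173, 135)]
320 [(264, 565, 2, 181, 167), (265, 564, 1, 180, 187), (266, 563, 0, 177, 194), (267, 560, 0, 180, 178), (268, 558, -1, 178, 151), (269, 558, -1, 173, 120)]
340 [(255, 614, -28, 145, 114), (256, 618, -29, 133, 106), (257, 616, -29, 131, 102), (258, 617, -30, 123, 102), (259, 617, -30, 119, 101), (260, 616, -31, 115, 101), (261, 618, -31, 107, 102), (262, 620, -32, 98, 122), (263, 618, -33, 97, 151), (264, 620, -33, 85, 163), (265, 
[... 1657 characters left out ...]
 109, 71), (278, 617, -50, 106, 69), (279, 617, -51, 102, 70), (280, 617, -51, 100, 72), (281, 617, -52, 97, 86), (282, 575, -82, 179, 107), (283, 574, -83, 179, 125), (284, 573, -85, 179, 134), (285, 571, -87, 181, 137), (286, 570, -88, 179, 134), (287, 568, -89, 180, 129), (288, 569, -90, 177, 119), (289, 567, -91, 177, 107), (290, 568, -91, 173, 113)]
360 [(301, 576, -129, 181, 139), (302, 576, -130, 178, 134), (303, 575, -131, 179, 128), (304, 574, -131, 176, 120), (305, 574, -132, 174, 108), (306, 573, -133, 174, 112)]
380 [(314, 587, -164, 176, 115), (315, 585, -166, 177, 120), (316, 583, -167, 179, 116), (317, 583, -168, 177, 113), (318, 582, -169, 175, 102), (319, 631, -150, 74, 97)]
```

Oven centre is about (741,-34), yaw 0.131. The handle is near (569,-50,175), so the door is ajar by about 0.04. The dial is at (689,-137). Moving over the handle.

jog_arm([
  [[10,-30,35],-0.1],
  [[25,-70,60],-0.24],
  [[45,-110,70],-0.38],
  [[65,-150,75],-0.52],
  [[85,-190,80],-0.66],
], jaw=-0.1, grip_force=15)

```text
time: 0.6
position: [368.6, 421.0, 327.9]
ee_rot: [[-0.455, 0.89, -0.0], [0.89, 0.455, 0.0], [0.0, 0.0, -1.0]]
force: [0.7, -0.3, 1.0]
gripper_width: 51.3
finger_force: 0.0
```

jog_arm([
  [[18,-44,0],-0.12],
  [[36,-88,0],-0.24],
  [[54,-132,0],-0.347],
  [[72,-176,0],-0.347],
  [[90,-220,0],-0.347],
])

```text
time: 1.1
position: [458.2, 200.8, 327.5]
ee_rot: [[-0.131, 0.991, -0.0], [0.991, 0.131, 0.0], [0.0, -0.0, -1.0]]
force: [0.4, 1.4, -0.4]
gripper_width: 39.6
finger_force: 0.0
```

jog_arm([
  [[18,-44,0],0],
  [[36,-88,0],0],
  [[54,-132,0],0],
  [[72,-176,0],0],
  [[90,-220,0],0],
])

```text
time: 1.6
position: [548.3, -19.0, 327.6]
ee_rot: [[-0.131, 0.991, -0.0], [0.991, 0.131, 0.0], [0.0, -0.0, -1.0]]
force: [2.0, 0.8, -0.1]
gripper_width: 39.6
finger_force: 0.0
```

jog_arm([
  [[21,-27,-20],0],
  [[21,-27,-60],0],
  [[21,-27,-90],0],
  [[21,-27,-105],0],
  [[21,-27,-105],0],
])

```text
time: 2.1
position: [567.3, -44.1, 220.1]
ee_rot: [[-0.131, 0.991, -0.005], [0.991, 0.131, -0.001], [0.0, -0.005, -1.0]]
force: [-0.6, -0.4, -0.5]
gripper_width: 39.8
finger_force: 0.0
```

```bash
python3 - <<'E'
from h import *
s=arm.observe(); f=eyes.grab_frame("wrist"); g=f["frame"]; cv2.imwrite("pics/w1.png",g[...,::-1])
T=np.eye(4);T[:3,:3]=s["ee_rot"];T[:3,3]=s["position"]; P=pts(f,T@f["tool_from_camera"]); z=f["z_map"]
m=(z>0)&(P[...,2]>160)&(P[...,2]<186)
O=np.array([741.3,-34.5,0]); c,q=np.cos(.131),np.sin(.131); L=(P-O)@np.array([[c,-q,0],[q,c,0],[0,0,1]])
b=L[m&(L[...,0]<-140)&(L[...,0]>-190)&(abs(L[...,1])<90)]
print(len(b),np.percentile(b,[2,50,98],axis=0).round(1))
print(((s["position"]-O)@np.array([[c,-q,0],[q,c,0],[0,0,1]])).round(1))
E
```

```text
4749 [[-179.4  -65.8  174.5]
 [-173.6   32.9  178.4]
 [-168.1   88.1  180.2]]
[-173.8   13.2  220.1]
```

View pics/w1.png

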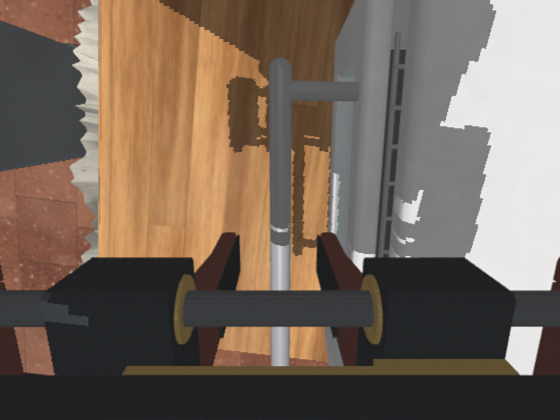

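The bar (column 280) lies centred between the fingers (237 and 322). Descend and pinch.

jog_arm([
  [[0,0,-20],0],
  [[0,0,-35],0],
  [[0,0,-42],0],
  [[0,0,-42],0],
])

```text
time: 2.55
position: [568.7, -44.1, 180.2]
ee_rot: [[-0.131, 0.991, -0.001], [0.991, 0.131, -0.0], [0.0, -0.001, -1.0]]
force: [-0.5, -0.2, -0.3]
gripper_width: 39.5
finger_force: 0.0
```

jog_arm([
  [[0,0,0],0],
  [[0,0,0],0],
  [[0,0,0],0],
  [[0,0,0],0],
  [[0,0,0],0],
], jaw=-1, grip_force=15)

```text
time: 3.05
position: [569.2, -44.3, 181.1]
ee_rot: [[-0.131, 0.991, 0.0], [0.991, 0.131, 0.0], [0.0, 0.0, -1.0]]
force: [-2.0, 0.3, 2.9]
gripper_width: 11.1
finger_force: 15.0
```

```bash
python3 - <<'E'
import numpy as np
c,s=np.cos(.131),np.sin(.131)
f=lambda a:np.array([-110-(56*np.cos(a)+146*np.sin(a)),30+146*np.cos(a)-56*np.sin(a)])
a0=.045
for a in np.r_[np.arange(.1,.86,.075),.85,.87,.045,0,-.01,-.02]:
    d=f(a)-f(a0); print(round(a,3),np.round([d[0]*c,d[0]*s,d[1]],1))
E
```

```text
0.1 [-7.7 -1.  -3.7]
0.175 [-17.9  -2.4  -9.3]
0.25 [-27.6  -3.6 -15.7]
0.325 [-36.9  -4.9 -22.9]
0.4 [-45.5  -6.  -30.7]
0.475 [-53.6  -7.1 -39.1]
0.55 [-61.   -8.  -48.1]
0.625 [-67.7  -8.9 -57.7]
0.7 [-73.7  -9.7 -67.7]
0.775 [-79.  -10.4 -78.2]
0.85 [-83.4 -11.  -89. ]
0.85 [-83.4 -11.  -89. ]
0.87 [-84.5 -11.1 -92. ]
0.045 [0. 0. 0.]
0.0 [6.5 0.9 2.7]
-0.01 [7.9 1.  3.2]
-0.02 [9.4 1.2 3.8]
```

jog_arm([
  [[-7.7,-1,-3.7],0],
  [[-18,-2.4,-9.3],0],
  [[-27.6,-3.6,-15.7],0],
  [[-37,-4.9,-23],0],
  [[-45.5,-6,-30.7],0],
])

```text
time: 3.55
position: [522.6, -50.2, 149.3]
ee_rot: [[-0.131, 0.991, -0.0], [0.991, 0.131, 0.0], [0.0, -0.0, -1.0]]
force: [0.7, 0.6, 0.3]
gripper_width: 11.3
finger_force: 15.0
```

jog_arm([
  [[-8,-1,-8.4],0],
  [[-15.5,-2,-17.4],0],
  [[-22,-2.9,-27],0],
  [[-28,-3.7,-37],0],
  [[-33.5,-4.4,-47.5],0],
])

```text
time: 4.05
position: [489.8, -54.5, 101.6]
ee_rot: [[-0.131, 0.991, 0.0], [0.991, 0.131, 0.0], [0.0, 0.0, -1.0]]
force: [2.7, 1.7, 1.2]
gripper_width: 11.5
finger_force: 15.0
```

jog_arm([
  [[-2.5,-0.3,-6],0],
  [[-4.5,-0.6,-11],0],
  [[-5.5,-0.7,-14],0],
  [[-5.5,-0.7,-14],0],
])

```text
time: 4.45
position: [485.5, -55.5, 89.2]
ee_rot: [[-0.13, 0.991, 0.002], [0.991, 0.13, 0.001], [0.0, 0.002, -1.0]]
force: [-0.4, 1.6, 9.6]
gripper_width: 11.4
finger_force: 15.0
```

```bash
python3 - <<'E'
from h import *
f=eyes.grab_frame("scene"); cv2.imwrite("pics/s2.png",f["frame"][...,::-1]); P=pts(f)
O=np.array([741.3,-34.5,0]); c,q=np.cos(.131),np.sin(.131); L=(P-O)@np.array([[c,-q,0],[q,c,0],[0,0,1]])
for lo,hi in((-100,-70),(-70,-45),(60,100)):
    b=L[(f["z_map"]>0)&(L[...,1]>lo)&(L[...,1]<hi)&(L[...,0]<-235)&(L[...,0]>-275)&(L[...,2]>60)&(L[...,2]<130)]
    print(len(b),np.percentile(b,[2,50,98],axis=0).round(1).tolist() if len(b) else '')
E
```

```text
195 [[-263.4, -99.5, 84.6], [-256.5, -92.0, 90.7], [-236.7, -70.9, 104.2]]
100 [[-263.2, -69.2, 83.9], [-259.3, -57.4, 89.2], [-252.6, -45.7, 92.0]]
69 [[-263.8, 77.1, 84.5], [-260.1, 89.0, 89.6], [-253.0, 99.6, 92.9]]
```

View pics/s2.png

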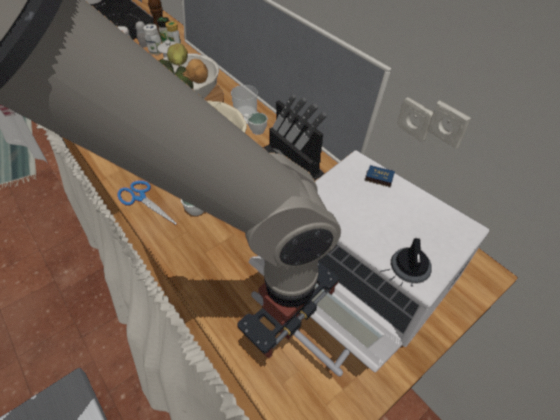

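Door is down (the open door at (350,325), handle top about z 91). I'll press slightly more to confirm the stop.

jog_arm([
  [[-2,-0.3,-3],0],
  [[-2,-0.3,-5],0],
  [[-2,-0.3,-5],0],
])

```text
time: 4.8
position: [485.6, -56.0, 85.4]
ee_rot: [[-0.13, 0.991, 0.006], [0.991, 0.13, 0.0], [-0.0, 0.006, -1.0]]
force: [0.2, 1.2, 18.6]
gripper_width: 11.3
finger_force: 15.0
```

jog_arm([
  [[7.4,0.6,12.8],0],
  [[12.7,1.3,23.3],0],
  [[18.7,2.1,33.3],0],
  [[25.4,3,42.9],0],
  [[32.8,3.9,51.9],0],
])

```text
time: 5.3
position: [513.7, -52.3, 135.5]
ee_rot: [[-0.13, 0.992, -0.004], [0.992, 0.13, -0.0], [0.0, -0.004, -1.0]]
force: [-5.6, -2.3, 1.7]
gripper_width: 11.5
finger_force: 15.0
```

jog_arm([
  [[8,1.1,8.4],0],
  [[16.7,2.2,16.2],0],
  [[26,3.5,23.4],0],
  [[35.7,4.7,29.8],0],
  [[45.9,6.1,35.4],0],
])

```text
time: 5.8
position: [560.2, -46.2, 171.9]
ee_rot: [[-0.13, 0.992, -0.003], [0.992, 0.13, 0.0], [0.001, -0.003, -1.0]]
force: [-6.1, -1.6, 6.5]
gripper_width: 11.5
finger_force: 15.0
```

jog_arm([
  [[7.7,1,3.7],0],
  [[14.2,1.9,6.4],0],
  [[17,2.2,7.3],0],
  [[20,2.6,7.6],0],
  [[20,2.6,7.6],0],
])

```text
time: 6.3
position: [575.8, -44.1, 178.0]
ee_rot: [[-0.129, 0.992, -0.013], [0.992, 0.129, 0.001], [0.002, -0.013, -1.0]]
force: [-19.8, -1.1, 14.1]
gripper_width: 11.7
finger_force: 15.0
```

jog_arm([
  [[0,0,0],0],
  [[-1,0,0],0],
  [[-3,0,0],0],
  [[-4,0,0],0],
], jaw=-0.3)

```text
time: 6.7
position: [577.8, -42.7, 178.7]
ee_rot: [[-0.131, 0.991, 0.001], [0.991, 0.131, 0.0], [-0.0, 0.001, -1.0]]
force: [-0.8, 0.6, 0.5]
gripper_width: 30.5
finger_force: 0.0
```

jog_arm([
  [[0,0,30],0],
  [[0,0,70],0],
  [[0,0,115],0],
  [[0,0,130],0],
  [[0,0,130],0],
])

```text
time: 7.2
position: [579.0, -43.1, 311.3]
ee_rot: [[-0.131, 0.991, 0.006], [0.991, 0.131, 0.001], [0.0, 0.006, -1.0]]
force: [-0.1, 0.7, 0.2]
gripper_width: 30.5
finger_force: 0.0
```

```bash
python3 - <<'E'
from h import *
print(arm.observe()["position"])
O=np.array([741.3,-34.5,0]); c,q=np.cos(.131),np.sin(.131)
for n in("top","scene"):
    f=eyes.grab_frame(n); P=pts(f); L=(P-O)@np.array([[c,-q,0],[q,c,0],[0,0,1]])
    cv2.imwrite(f"pics/{n}3.png",f["frame"][...,::-1])
    old=dict(np.load(n+"0.npz")); L0=(pts(old)-O)@np.array([[c,-q,0],[q,c,0],[0,0,1]])
    for lab,l,z in(("was",L0,old["z_map"]),("now",L,f["z_map"])):
        for lo,hi in((-100,-50),(50,100)):
            b=l[(z>0)&(l[...,1]>lo)&(l[...,1]<hi)&(l[...,0]<-150)&(l[...,0]>-190)&(l[...,2]>165)&(l[...,2]<190)]
            print(n,lab,len(b),np.percentile(b,[2,50,98],axis=0).round(1)[:,[0,2]].tolist() if len(b) else '')
E
```

```text
[579.00931873 -43.06565145 311.28034022]
top was 190 [[-177.3, 171.4], [-171.7, 177.7], [-152.0, 181.9]]
top was 176 [[-177.9, 171.8], [-171.9, 178.4], [-152.0, 183.5]]
top now 172 [[-170.3, 174.6], [-165.4, 181.3], [-152.8, 186.1]]
top now 0 
scene was 274 [[-180.2, 171.7], [-175.4, 177.4], [-152.4, 180.7]]
scene was 213 [[-180.2, 170.7], [-175.5, 177.4], [-152.2, 180.8]]
scene now 249 [[-173.2, 175.2], [-168.8, 180.9], [-153.2, 184.1]]
scene now 191 [[-173.1, 174.6], [-168.7, 180.7], [-151.7, 183.8]]
```

jog_arm([
  [[22,-19,0],-0.14],
  [[44,-38,0],-0.28],
  [[66,-57,0],-0.42],
  [[88,-76,0],-0.56],
  [[110,-94,0],-0.7],
], jaw=0)

```text
time: 7.8
position: [687.4, -137.5, 305.7]
ee_rot: [[0.544, 0.839, -0.004], [0.839, -0.544, 0.0], [-0.002, -0.003, -1.0]]
force: [-0.8, 0.5, 0.7]
gripper_width: 44.0
finger_force: 0.0
```

jog_arm([
  [[0,0,-15],-0.14],
  [[0,0,-30],-0.271],
  [[0,0,-30],-0.271],
  [[0,0,-30],-0.271],
])

```text
time: 8.2
position: [686.7, -136.7, 276.8]
ee_rot: [[0.742, 0.67, -0.003], [0.67, -0.742, -0.0], [-0.002, -0.002, -1.0]]
force: [-0.1, -0.9, -0.1]
gripper_width: 43.8
finger_force: 0.0
```

```bash
python3 - <<'E'
from h import *
s=arm.observe(); f=eyes.grab_frame("wrist"); g=f["frame"]; cv2.imwrite("pics/w4.png",g[...,::-1])
print(s["position"],s["joints"].round(3) if hasattr(s["joints"],"round") else s["joints"],s["ee_rot"])
T=np.eye(4);T[:3,:3]=s["ee_rot"];T[:3,3]=s["position"]; P=pts(f,T@f["tool_from_camera"])
m=(f["z_map"]>0)&(P[...,2]>232)&(P[...,2]<245)&(np.hypot(P[...,0]-689,P[...,1]+137)<40)
q=P[m]; print(len(q),q.mean(0),cv2.minAreaRect(q[:,:2].astype(np.float32)))
E
```

```text
[ 686.7328904  -136.65648375  276.77706029] [-0.388  0.606  0.788  1.49  -0.441  1.233 -0.378] [[ 7.42317094e-01  6.70042539e-01 -2.88573676e-03]
 [ 6.70044962e-01 -7.42320497e-01 -1.66964877e-04]
 [-2.25401512e-03 -1.80963250e-03 -9.99995822e-01]]
1874 [ 690.50844333 -135.57402282  238.66337035] ((689.4574584960938, -136.6949920654297), (51.46208190917969, 11.820295333862305), 41.902183532714844)
```

View pics/w4.png

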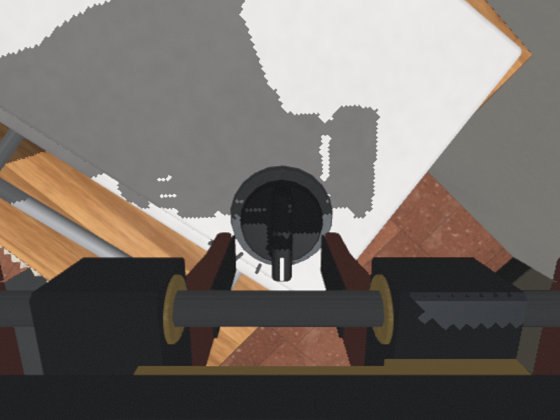

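The bar lies between the fingers, pointer line at (281,268), centre (689.5,-136.7), angle 41.9°. Descend and grip.

jog_arm([
  [[2,0,-15],0],
  [[2,0,-28],0],
  [[2,0,-33],0],
  [[2,0,-33],0],
])

```text
time: 8.65
position: [688.6, -136.7, 243.9]
ee_rot: [[0.744, 0.668, -0.002], [0.668, -0.744, 0.0], [-0.001, -0.002, -1.0]]
force: [-0.9, 0.5, -0.2]
gripper_width: 43.8
finger_force: 0.0
```

jog_arm([
  [[0.8,0,-5],0],
  [[0.8,0,-5],0],
])

```text
time: 8.85
position: [690.1, -137.0, 240.0]
ee_rot: [[0.745, 0.668, -0.0], [0.668, -0.745, 0.0], [-0.0, -0.0, -1.0]]
force: [0.0, 0.2, 0.3]
gripper_width: 44.0
finger_force: 0.0
```

jog_arm([
  [[0,0,0],0],
  [[0,0,0],0],
  [[0,0,0],0],
  [[0,0,0],0],
  [[0,0,0],0],
], jaw=-1, grip_force=40)

```text
time: 9.35
position: [689.9, -136.7, 240.5]
ee_rot: [[0.745, 0.668, -0.0], [0.668, -0.745, 0.001], [0.0, -0.001, -1.0]]
force: [-2.2, 1.7, 2.6]
gripper_width: 11.7
finger_force: 40.0
```

```bash
python3 - <<'E'
from h import *
s=arm.observe(); R=np.array(s["ee_rot"]); print(np.round(s["position"],1),np.round(s["joints"],3),np.arctan2(R[1,1],R[0,1]),np.round(s["force"],1),np.round(s["wrist_torque"],3),s["gripper_width"],s["finger_force"])
E
```

```text
[ 689.9 -136.7  240.5] [-0.377  0.638  0.768  1.523 -0.466  1.171 -0.363] -0.8397867841937592 [-2.2  1.7  2.6] [0.207 0.49  0.048] 11.68940024664456 40.00046968460083
```

jog_arm([
  [[0,0,0],-0.08],
  [[0,0,0],-0.16],
  [[0,0,0],-0.24],
  [[0,0,0],-0.32],
  [[0,0,0],-0.4],
])

```text
time: 9.85
position: [690.0, -136.9, 240.5]
ee_rot: [[0.947, 0.322, -0.0], [0.322, -0.947, 0.0], [-0.0, -0.0, -1.0]]
force: [-2.1, 1.1, 1.4]
gripper_width: 11.9
finger_force: 40.0
```

jog_arm([
  [[0,0,0],-0.08],
  [[0,0,0],-0.16],
  [[0,0,0],-0.24],
  [[0,0,0],-0.32],
  [[0,0,0],-0.4],
])

```text
time: 10.35
position: [690.0, -136.9, 240.6]
ee_rot: [[0.997, -0.072, -0.0], [-0.072, -0.997, 0.0], [-0.0, -0.0, -1.0]]
force: [-0.9, 0.2, 1.1]
gripper_width: 11.6
finger_force: 40.0
```

jog_arm([
  [[0,0,0],-0.08],
  [[0,0,0],-0.16],
  [[0,0,0],-0.24],
  [[0,0,0],-0.3],
  [[0,0,0],-0.3],
])

```text
time: 10.85
position: [690.0, -137.0, 240.5]
ee_rot: [[0.932, -0.361, -0.0], [-0.361, -0.932, -0.0], [-0.0, 0.001, -1.0]]
force: [-2.2, 0.1, 2.1]
gripper_width: 11.5
finger_force: 40.0
```

```bash
python3 - <<'E'
from h import *
s=arm.observe(); R=np.array(s["ee_rot"]); print(np.round(s["position"],1),np.round(s["joints"],3),np.arctan2(R[1,1],R[0,1])+.84,np.round(s["force"],1),np.round(s["wrist_torque"],3),s["gripper_width"],s["finger_force"])
f=eyes.grab_frame("wrist"); cv2.imwrite("pics/w5.png",f["frame"][...,::-1])
E
```

```text
[ 690.  -137.   240.5] [-0.503  0.751  1.036  1.531 -0.667  1.247 -1.308] -1.1003613777590089 [-2.2  0.1  2.1] [0.109 0.586 0.047] 11.488959379637189 40.001437067985535
```

View pics/w5.png

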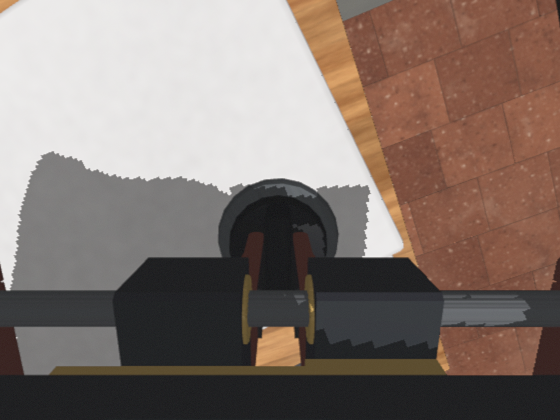

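The dial's bar (column 278) still runs parallel between the pads, turned 1.10 rad by the tool. I'll finish the turn and measure the bar's angle.

jog_arm([
  [[0,0,0],-0.04],
  [[0,0,0],-0.08],
  [[0,0,0],-0.1],
  [[0,0,0],-0.1],
  [[0,0,0],-0.1],
])

```text
time: 11.4
position: [689.9, -137.1, 240.5]
ee_rot: [[0.892, -0.451, -0.0], [-0.451, -0.892, 0.0], [-0.0, 0.0, -1.0]]
force: [-2.7, 0.3, 3.3]
gripper_width: 12.0
finger_force: 40.0
```

```bash
python3 - <<'E'
from h import *
s=arm.observe(); R=np.array(s["ee_rot"]); print(np.round(s["position"],1),np.arctan2(R[1,1],R[0,1])+.84,np.round(s["wrist_torque"],3),s["gripper_width"],s["finger_force"])
f=eyes.grab_frame("wrist"); T=np.eye(4);T[:3,:3]=R;T[:3,3]=s["position"]; Q=pts(f,f["tool_from_camera"]); P=pts(f,T@f["tool_from_camera"])
m=(f["z_map"]>0)&(P[...,2]>233)&(P[...,2]<242)&(abs(Q[...,1])<11)
q=Q[m]; m2=abs(q[:,0])>11; q=q[m2]
for lo in range(-30,30,3):
    b=q[(q[:,0]>=lo)&(q[:,0]<lo+3)]
    if len(b)>5: print(lo,len(b),b[:,1].min().round(2),b[:,1].max().round(2),((b[:,1].min()+b[:,1].max())/2).round(2))
for n in("top","scene"):
    f=eyes.grab_frame(n);P=pts(f);m=(f["z_map"]>0)&(abs(P[...,2]-236)<5)&(np.hypot(P[...,0]-689.5,P[...,1]+137)<30)&(f["frame"].max(-1)<110)
    print(n,m.sum(), cv2.minAreaRect(P[m][:,:2].astype(np.float32)) if m.sum()>20 else '')
    cv2.imwrite(f"pics/{n}6.png",cv2.resize(f["frame"][180:330,300:500,::-1],None,fx=3.5,fy=3.5))
E
```

```text
[ 689.9 -137.1  240.5] -1.1987695749025926 [0.098 0.759 0.171] 11.979634599988497 40.00710189342499
9 110 -10.97 10.92 -0.02
12 179 -5.57 6.13 0.28
15 169 -5.55 6.1 0.27
18 175 -5.49 6.09 0.3
21 196 -5.55 6.13 0.29
24 127 -4.65 5.58 0.46
top 96 ((682.20458984375, -131.1188201904297), (24.32358169555664, 31.691892623901367), 35.2840576171875)
scene 173 ((680.78857421875, -139.4110870361328), (26.079299926757812, 39.987548828125), 24.40777587890625)
```

View pics/scene6.png

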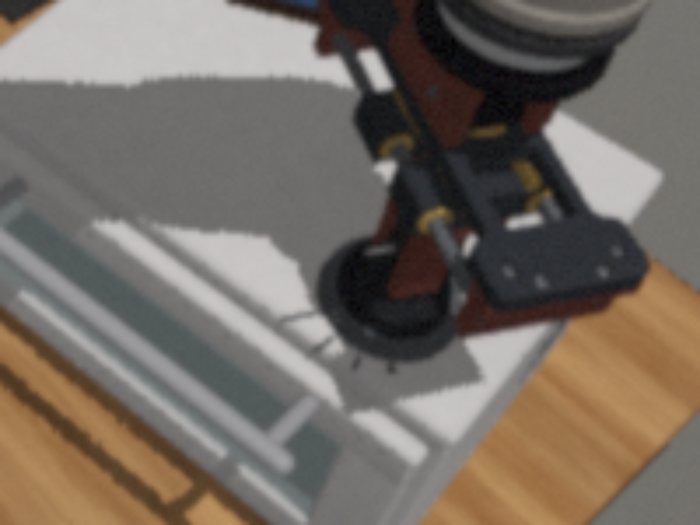

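The bar runs parallel to the pads, so the dial is at about 1.20 rad. The wrist torque of 0.17 N m matches the spring at the third click, and the handle (lower left) shows the door shut.

```bash
python3 -c "
from cell import arm
print(arm.close_job())"
```

```text
the job is handed in; nothing more can be done
None
```

I handed the job in with the oven door opened to its stop, then pushed fully shut, and the dial held by the fingers at the third click (about 1.20 rad by measurement); the mug, tin and matchbox were not touched, and I don't have the judging result.

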